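# Sort left- and right-hand optics brackets into their trays

### The job

On the optical table, put the loose left-hand angle bracket into the tray that shows a left-hand sample and the loose right-hand one into the tray that shows a right-hand sample. Stand each bracket on its foot, flat on the tray floor, setting it down rather than dropping it.

Things in the scene. Friction and masses are not known exactly. Their poses are not given: they have to be found in the camera images.
- left_bracket_center (a point): Middle of the loose left-hand aluminium bracket, 27.5 mm above its underside. Foot 70x36x6 mm; rib along x, 60 long, 10 thick, from the foot up to 55 mm: grip across its upper half. At the +x end a toe 26 wide, 6 thick, sticks out on the +y side only, to y = +48: seen from above, looking along the rib to the toe end, it turns left. 125 g, any yaw, z up. Ones with no or two toes: not in this job.
- right_bracket_center (a point): Middle of the loose right-hand aluminium bracket, 27.5 mm above its underside. Foot 70x36x6 mm; rib along x, 60 long, 10 thick, from the foot up to 55 mm: grip across its upper half. At the +x end a toe 26 wide, 6 thick, sticks out on the -y side only, to y = -48: seen from above, looking along the rib to the toe end, it turns right. 125 g, any yaw, z up. Ones with no or two toes: not in this job.
- left_tray: Grey tray for left-hand brackets, fixed, 190 (x) x 170 (y) mm, walls 5 thick, 32 high, inner floor 5 mm up. Origin: centre of underside, z up; x points roughly away from the robot. A black 75 mm tab on its +x side holds a fixed sample left-hand bracket, 0.8 size, 20 mm high, toe at its +x end on the +y side: only this tells it from the other tray. The trays may swap sides.
- right_tray: Grey tray for right-hand brackets, fixed, 190 (x) x 170 (y) mm, walls 5 thick, 32 high, inner floor 5 mm up. Origin: centre of underside, z up; x points roughly away from the robot. A black 75 mm tab on its +x side holds a fixed sample right-hand bracket, 0.8 size, 20 mm high, toe at its +x end on the -y side: only this tells it from the other tray. The trays may swap sides.
Things that resemble listed ones, but are neither listed nor needed, are in the scene too. What is shaped like the part that bears right_bracket_center but pink is not meant.

How it is judged:
At the end, for the whole second after the job is handed in: Each bracket is in the tray of its own hand (centre within 90 mm in x and 80 mm in y of the tray's centre), standing on its foot (within 0.2 rad), flat on the tray floor (centre under 42 mm above the tray's underside), released and at rest (x of left_bracket_center in the frame of left_tray between -0.09 and 0.09 m and y of left_bracket_center in the frame of left_tray between -0.08 and 0.08 m and z of left_bracket_center in the frame of left_tray below 0.042 m and angle between each of left_bracket_center, right_bracket_center's own z axis and vertical below 0.2 rad and linear speed of each of left_bracket, right_bracket below 0.02 m/s and angular speed of each of left_bracket, right_bracket below 0.2 rad/s and x of right_bracket_center in the frame of right_tray between -0.09 and 0.09 m and y of right_bracket_center in the frame of right_tray between -0.08 and 0.08 m and z of right_bracket_center in the frame of right_tray below 0.042 m); the robot touches nothing.
It fails at once if the left-hand bracket is dropped or thrown (faster than 0.8 m/s with no finger on it, a free fall of about 30 mm) (linear speed of left_bracket above 0.8 m/s and contact force between the fingers and left_bracket below 0.05 N).
It fails at once if the right-hand bracket is dropped or thrown (faster than 0.8 m/s with no finger on it, a free fall of about 30 mm) (linear speed of right_bracket above 0.8 m/s and contact force between the fingers and right_bracket below 0.05 N).
It also fails if it takes over 64 s, if anything falls off the work surface, if the arm or the gripper's body presses on something with over 40 N, if the wrist force passes 120 N, or if a joint passes its speed limit or range.

### The arm

A 6-joint arm with a two-finger parallel gripper is mounted at the origin on the work surface. World frame = base frame: x ahead of the robot, y to its left, z up, the work surface at z = 0. Lengths are in m, angles in rad, forces in N, time in s.
With the tool pointing down it reaches from about 0.375 to 0.9 m from the base axis. Payload 3.1 kg.
Tool frame: the origin (TCP) lies midway between the tips of the shut fingers; the grasp point (between the pads) lies 19 mm behind it; z points along the fingers, y is the direction in which the jaws open and shut (so a half turn about z gives the same grasp; the last joint's range is limited). The gripper opens to 87 mm and grips with 3 to 60 N. Pads are 19 mm wide; open, the fingers measure 117 mm over their backs; the gripper's body (75 mm by 190 mm) begins 51 mm behind the grasp point.
Start: joints at [0.962, 0.527, 1.433, -0, 1.181, -0.178], TCP at [0.261, 0.568, 0.223] pointing down, gripper open.
Joint ranges: [-3.08, 3.08], [-0.75, 2.2], [0.22, 2.44], [-1.43, 4.57], [0, 2.65], [-2.85, 2.85]. Speed limits (rad/s): [2.79, 2.79, 3.14, 3.14, 3.14, 3.14].

### API

Orientations are given as a unit quaternion [x, y, z, w].
In Python, from bench import manip gives the robot as it stands. Calls block until the motion is done:
- manip.move_ptp(position, orientation): joint-space move of the TCP to a pose.
- manip.line_to(position, v=0.15, rot=None, guard=None): straight line of the TCP; rot=None keeps the orientation; v is the mean speed in m/s. With guard (N) it stops when the force on the tool has changed by that much, and returns True; else False.
- manip.move_j(angles): joint-space move.
- manip.gripper_open() and manip.grasp(force=None): open the fingers fully, or close them until they stop; force is the grip in N (None keeps the last).
- manip.pause(seconds).
- manip.ik(position, orientation): joint angles nearest the present ones, or None.
- manip.capture(name): name is "side" or "top"; returns the picture (480x640x3 uint8, red, green, blue); there is no depth.
- manip.camera_info(name): a dict with "fx", "fy", "cx", "cy" (pixels), "dist" ([k1, k2, p1, p2, k3] as OpenCV has them; the pictures are not rectified), "eye" and "orientation" of the camera in the world. Camera axes: x right, y up, looking along -z (the intrinsics and any distortion apply to the point x, -y, -z); pixel columns grow to the right and rows downward; lengths in m; the calibration is good to about 2 mm. A picture is of the moment at which its call begins. camera_info takes no time and is no camera call.
A pose or a line that the arm cannot do raises manip.PlanningError and nothing moves.
- manip.sign_off(): hands the job in, once; it reports no verdict.
Readings, each from a call of its own:
- manip.current_time_s(): time.
- manip.current_joints(): joint angles.
- manip.current_joint_velocities(): joint speeds.
- manip.current_tau(): joint torques, N m.
- manip.current_ee_pos(): TCP position.
- manip.current_ee_rot(): TCP orientation.
- manip.current_contact_force(): force on the tool from outside, world axes, zero at the start.
- manip.current_moment(): the same for the moment, N m.
- manip.current_finger_gap(): finger opening in m.
Only numpy, scipy, OpenCV 4.12 (cv2) and the standard library are available. Lean on these libraries where they do the work, as an engineer would, in place of code of your own. Each camera call takes 0.05 s, during which the arm holds its last target.

## Working session

There is one attempt and no reset: what is moved stays moved. The work goes in short steps, each a Python script; the robot and the scene stay as the last script left them, time stands still between calls to the robot, and variables do not carry over. Pictures are saved under pics/ and viewed, and the job is handed in when it is done.

```bash
mkdir -p pics; python3 - <<'E'
from bench import manip
import cv2
for n in("top","side"):
    im=manip.capture(n); cv2.imwrite(f"pics/{n}0.png",im[:,:,::-1]); print(n,manip.camera_info(n))
print(manip.current_time_s())
E
```

```text
top {'fx': 544.0297909559769, 'fy': 544.0297909559769, 'cx': 313.9019931215201, 'cy': 244.77828875707183, 'dist': array([0.00919766, 0.        , 0.        , 0.        , 0.        ]), 'eye': array([ 0.30196966, -0.01318583,  1.20950401]), 'orientation': array([ 0.08069687, -0.07247757, -0.64929357,  0.75276349])}
side {'fx': 495.933216717687, 'fy': 495.933216717687, 'cx': 320.0379961111782, 'cy': 233.66299086046797, 'dist': array([-0.10130584,  0.        ,  0.        ,  0.        ,  0.        ]), 'eye': array([ 0.29463458, -0.5672009 ,  0.74512558]), 'orientation': array([ 0.36255558, -0.08308736, -0.1866556 ,  0.90929073])}
0.1
```

View pics/top0.png

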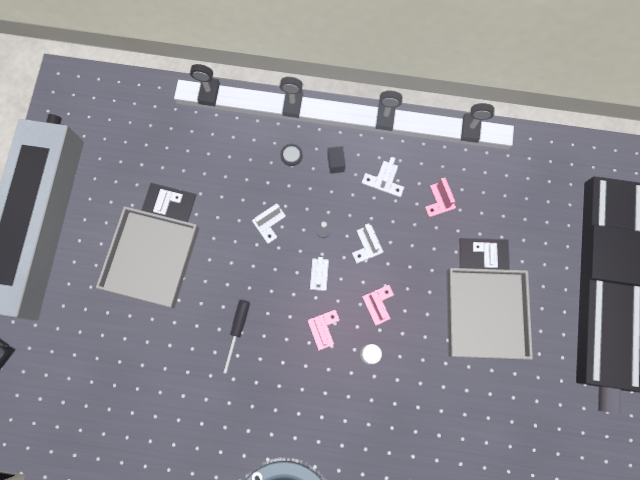

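View pics/side0.png

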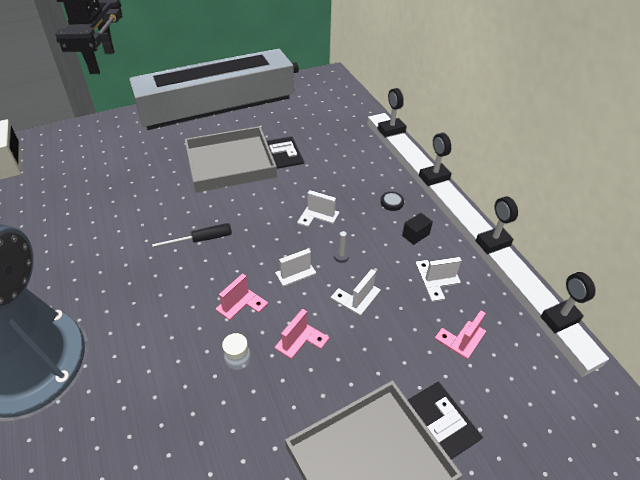

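The top view shows four silver brackets at about (269,222), (320,273), (368,243) and (384,178), with pink ones at (441,198), (378,304) and (323,330). The trays are at (147,257) and (490,313), with samples at (167,201) and (486,254). I'll take close crops to tell the hands apart.

```bash
python3 - <<'E'
import cv2,numpy as np
im=cv2.imread("pics/top0.png")
def c(x,y,r=40): return cv2.resize(im[y-r:y+r,x-r:x+r],(390,290),interpolation=cv2.INTER_CUBIC) if 0 else cv2.resize(im[y-r*3//4:y+r*3//4,x-r:x+r],(400,300),interpolation=cv2.INTER_CUBIC)
cv2.imwrite("pics/crops.png",np.vstack([np.hstack([c(269,222),c(368,243)]),np.hstack([c(167,201),c(486,254)])]))
E
```

```text
(no output)
```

View pics/crops.png

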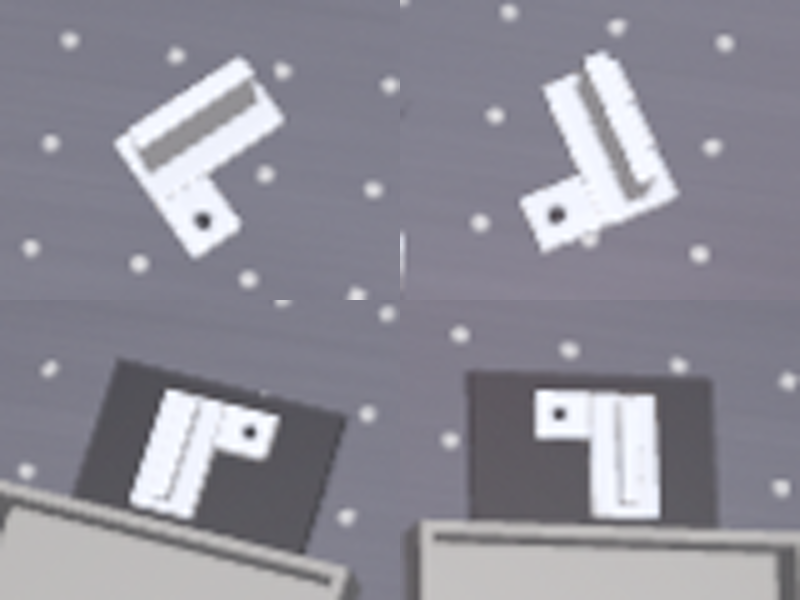

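Image up is about +x and image left about +y.

| Candidate (pixel) | What it is |
|---|---|
| A (269,222) | Toe at the lower-left end, turns left: **left-hand** |
| B (368,243) | Toe at the lower end, turns right (image left): **right-hand** |
| (320,273) | No toe, rejected |
| (384,178) | Two toes, rejected |
| Three pink | Rejected |
| Tray (147,257) | Sample toe on the right: **right tray** |
| Tray (490,313) | Sample toe on the left: **left tray** |

Next I'll measure the poses.

```bash
cat > h.py <<'E'
import numpy as np, cv2
from scipy.spatial.transform import Rotation as R
from bench import manip
def cast(n,uv,z):
    c=manip.camera_info(n); K=np.array([[c['fx'],0,c['cx']],[0,c['fy'],c['cy']],[0,0,1.]])
    p=cv2.undistortPoints(np.array(uv,float).reshape(-1,1,2),K,c['dist'])[:,0]
    d=R.from_quat(c['orientation']).apply(np.c_[p[:,0],-p[:,1],-np.ones(len(p))])
    e=c['eye']; return e+d*((z-e[2])/d[:,2])[:,None]
def proj(n,P):
    c=manip.camera_info(n); K=np.array([[c['fx'],0,c['cx']],[0,c['fy'],c['cy']],[0,0,1.]])
    q=R.from_quat(c['orientation']).inv().apply(np.atleast_2d(P)-c['eye'])*[1,-1,-1]
    return cv2.projectPoints(q,np.zeros(3),np.zeros(3),K,c['dist'])[0][:,0]
def fit(model,P):
    model=np.array(model,float);P=np.array(P)[:,:2]
    m0,p0=model.mean(0),P.mean(0);a=model-m0;b=P-p0
    th=np.arctan2((a[:,0]*b[:,1]-a[:,1]*b[:,0]).sum(),(a*b).sum())
    c,s=np.cos(th),np.sin(th);Rm=np.array([[c,-s],[s,c]]);t=p0-Rm@m0
    return t,th,np.linalg.norm((Rm@model.T).T+t-P,axis=1)
def box(t,th,pts):
    return np.c_[(R.from_euler('z',th).apply(np.array(pts,float))[:,:2]+t),np.array(pts,float)[:,2]]
E
python3 - <<'E'
from h import *
g=cv2.cvtColor(cv2.imread("pics/top0.png"),cv2.COLOR_BGR2GRAY)
def sub(p): 
    p=np.array(p,np.float32).reshape(-1,1,2)
    return cv2.cornerSubPix(g,p.copy(),(2,2),(-1,-1),(3,30,.01))[:,0]
# A
a=np.array([[195,258],[240,222],[285,120],[207,178]])/5+[229,192]-.4
b=np.array([[120,200],[143,252],[278,193],[182,178]])/5+[328,213]-.4
im=cv2.imread("pics/top0.png")
L=[]
for nm,px,mod in(("A left",a,[[.035,.048],[.009,.048],[-.035,.018],[.009,.018]]),("B right",b,[[.009,-.048],[.035,-.048],[.035,.018],[.009,-.018]])):
    for q in(px,sub(px)):
        t,th,r=fit(mod,cast("top",q,.006)); print(nm,t.round(4),round(th,3),(r*1e3).round(1))
    L.append((t,th))
for nm,px in(("Rtray",[[128,208],[196,228],[175,306],[98,286]]),("Ltray",[[449,270],[529,270],[532,359],[450,357]])):
    # far-left(+x,+y), far-right, near-right, near-left
    t,th,r=fit([[.095,.085],[.095,-.085],[-.095,-.085],[-.095,.085]],cast("top",px,.032)); print(nm,t.round(4),round(th,3),(r*1e3).round(1)); L.append((t,th))
np.save("L.npy",np.array([[*t,th] for t,th in L]))
out=[]
for n in("top","side"):
    im=cv2.imread(f"pics/{n}0.png")
    for i,(t,th) in enumerate(L):
        if i<2:
            s=1 if i==0 else -1
            polys=[[(.03,.005,.055),(.03,-.005,.055),(-.03,-.005,.055),(-.03,.005,.055)],[(.035,-s*.018,.006),(.035,s*.048,.006),(.009,s*.048,.006),(.009,s*.018,.006),(-.035,s*.018,.006),(-.035,-s*.018,.006)]]
        else: polys=[[(x*.095,y*.085,.032) for x,y in((1,1),(1,-1),(-1,-1),(-1,1))]]
        for k,pl in enumerate(polys):
            cv2.polylines(im,[np.round((proj(n,box(t,th,pl))+.5)*16-8).astype(int)],True,[(0,0,255),(0,200,0)][k],1,cv2.LINE_AA,4)
    out.append(im)
cv2.imwrite("pics/ov1.png",cv2.resize(np.hstack([out[0][160:370,90:550]]),(800,365)))
cv2.imwrite("pics/ov2.png",cv2.resize(out[1][110:330,170:500],(800,533)))
print(cast("top",[323,230],0.0),cast("top",[60,160],.1),cast("top",[585,280],.1))
E
```

```text
A left [0.6126 0.1327] 2.334 [0.1 2.2 0.2 2.2]
A left [0.6128 0.1329] 2.332 [0.1 0.7 0.3 1.1]
B right [ 0.5931 -0.1025] -2.581 [0.4 0.8 1.  1.6]
B right [ 0.5936 -0.1022] -2.58 [0.2 0.2 0.3 0.3]
Rtray [0.4808 0.3743] -0.112 [4.2 9.  6.3 4.4]
Ltray [ 0.4663 -0.378 ] 0.116 [3.4 4.9 1.1 3.3]
[[0.60429185 0.00517888 0.        ]] [[0.64944535 0.58607884 0.1       ]] [[ 0.55376088 -0.54503709  0.1       ]]
```

View pics/ov1.png

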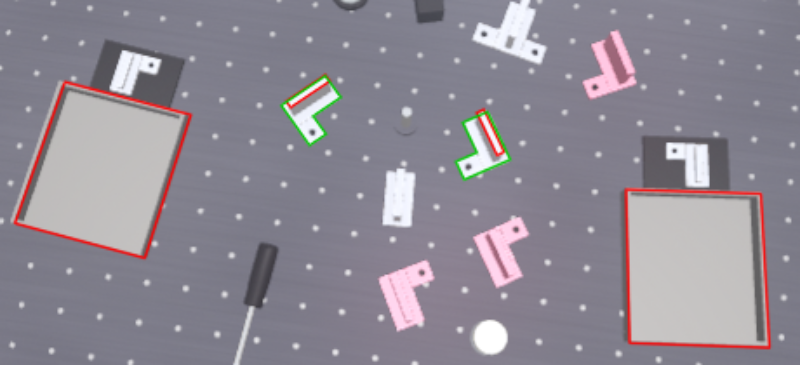

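View pics/ov2.png

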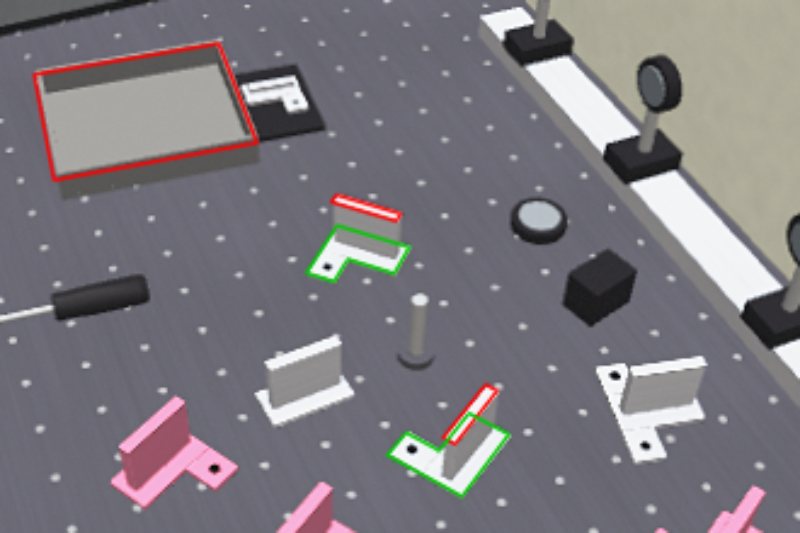

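Both views agree with the fit: the foot and rib-top outlines lie on the parts to about 1 px. I'll start with the left-hand bracket (A).

```bash
cat >> h.py <<'E'
def quat(yaw): # tool down, tool y along direction yaw
    y=np.array([np.cos(yaw),np.sin(yaw),0]);z=np.array([0,0,-1.]);x=np.cross(y,z)
    return R.from_matrix(np.c_[x,y,z]).as_quat()
def grab(t,th):
    c=[]
    for k in(0,1):
        q=quat(th+np.pi/2+k*np.pi); j=manip.ik([*t,.15],q); j2=manip.ik([*t,.024],q)
        if j is not None and j2 is not None: c.append((abs(j[5]),k,q))
    _,k,q=min(c,key=lambda v:v[0]); print("opts",[(round(v[0],2),v[1]) for v in c])
    manip.move_ptp([*t,.15],q)
    manip.line_to([*t,.06],v=.2)
    print("guard",manip.line_to([*t,.024],v=.06,guard=6))
    manip.grasp(25); print("gap",manip.current_finger_gap(),manip.current_ee_pos(),manip.current_time_s())
    return k
E
cat > run1.py <<'E'
import sys
from h import *
i=int(sys.argv[1]); L=np.load("L.npy"); manip.gripper_open()
k=grab(L[i][:2],L[i][2]); np.save("k.npy",k)
for n in("top","side"): cv2.imwrite(f"pics/{n}g{i}.png",manip.capture(n)[:,:,::-1])
p=cv2.imread(f"pics/sideg{i}.png"); cv2.imwrite(f"pics/gr{i}.png",p[100:400,150:550])
E
python3 run1.py 0
```

```text
opts [(np.float64(2.42), 0), (np.float64(0.73), 1)]
guard False
gap 0.009872030649752877 [0.61292621 0.13296733 0.02402055] 4.9167
```

View pics/gr0.png

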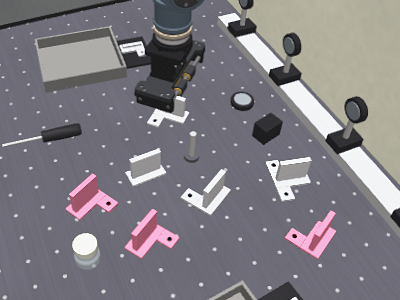

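The picture shows the gripper astride bracket A's rib at about (175,105), and the 9.9 mm gap matches the 10 mm rib. Next I'll lift it and place it in the left tray, at (490,313) in the top view.

```bash
cat > run2.py <<'E'
import sys
from h import *
i=int(sys.argv[1]); ti={0:3,1:2}[i]; L=np.load("L.npy"); k=int(np.load("k.npy"))
p=manip.current_ee_pos(); manip.line_to([p[0],p[1],.17],v=.2)
print("gap",manip.current_finger_gap(),"F",manip.current_contact_force())
t,th=L[ti][:2],L[ti][2]
c=[]
for m in range(4):
    q=quat(th+m*np.pi/2); js=[manip.ik([*t,z],q) for z in(.17,.029)]
    if all(j is not None for j in js): c.append((abs(js[0]-manip.current_joints()).max(),m,q))
d,m,q=min(c,key=lambda v:v[0]); print("choice",d,m)
manip.move_ptp([*t,.17],q)
manip.line_to([*t,.045],v=.2)
print("gap",manip.current_finger_gap())
print("guard",manip.line_to([*t,.0265],v=.03,guard=4),manip.current_ee_pos(),manip.current_contact_force())
for n in("top","side"): cv2.imwrite(f"pics/{n}p{i}.png",manip.capture(n)[:,:,::-1])
E
python3 run2.py 0; python3 -c "
import cv2;print(cv2.imwrite('pics/pl0.png',cv2.imread('pics/sidep0.png')[200:480,220:620]))"
```

```text
gap 0.009743535871472088 F [ 0.54957096 -0.03634201 -1.92368431]
choice 0.9028579769473492 0
gap 0.009827782083063856
guard True [ 0.46621834 -0.3779931   0.02878373] [ 0.67503056 -0.16427877  2.22603779]
True
```

View pics/pl0.png

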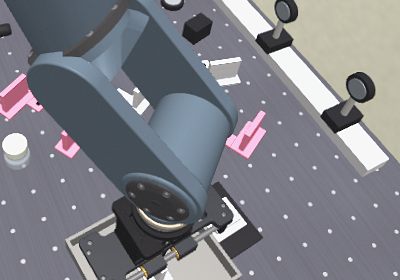

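The picture shows the gripper inside the tray. Contact came at TCP z = 0.0288, against 0.029 expected for the floor. I'll release here, then go for the right-hand bracket (B).

```bash
python3 - <<'E'
from h import *
manip.gripper_open(); p=manip.current_ee_pos(); manip.line_to([p[0],p[1],.17],v=.15); print(manip.current_time_s())
E
python3 run1.py 1; python3 -c "
import cv2,numpy as np;a=cv2.imread('pics/topg1.png');s=cv2.imread('pics/sideg1.png');print(cv2.imwrite('pics/c1.png',np.hstack([cv2.resize(a[150:380,340:570],(400,400)),cv2.resize(s[180:480,250:550],(400,400))])))"
```

```text
11.7333
opts [(np.float64(0.65), 0), (np.float64(2.49), 1)]
guard False
gap 0.009872469230869296 [ 0.59374267 -0.10223675  0.02400332] 15.9667
True
```

View pics/c1.png

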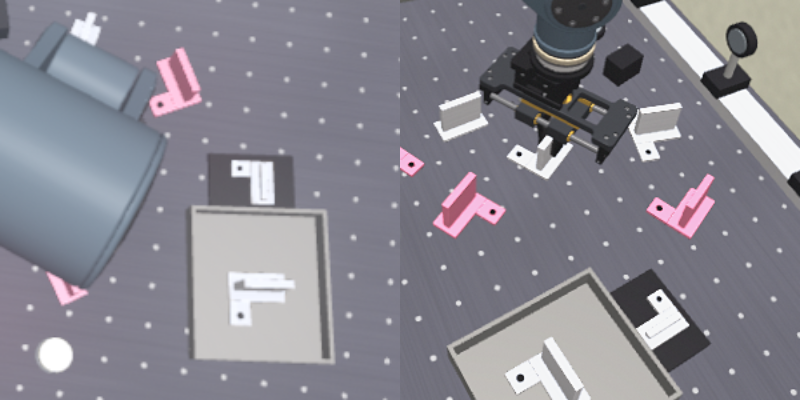

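The crops show the left-hand bracket standing on its foot in the left tray at crop (260,290), and the gripper holding bracket B, whose gap is 9.9 mm. I'll place B now.

```bash
python3 run2.py 1; python3 -c "
import cv2;print(cv2.imwrite('pics/pl1.png',cv2.imread('pics/sidep1.png')[50:350,100:500]))"
```

```text
gap 0.009818045174871955 F [-0.49712116 -0.1450915  -1.89864613]
choice 0.8341622190083271 0
gap 0.010146413367721796
guard True [0.48073269 0.37434217 0.02880216] [ 0.11725279 -0.50614585  3.83881336]
True
```

View pics/pl1.png

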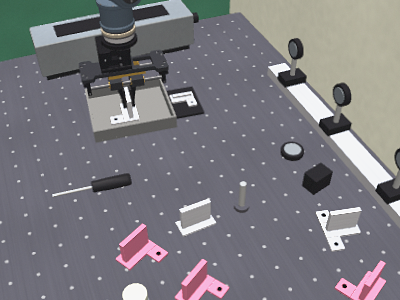

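The picture shows bracket B in the far tray at crop (125,110). It touched the floor at TCP z = 0.0288. I'll release it, back off and check both trays.

```bash
python3 - <<'E'
from h import *
manip.gripper_open(); p=manip.current_ee_pos(); manip.line_to([p[0],p[1],.17],v=.15)
manip.move_ptp([.5,.05,.25],manip.current_ee_rot()); manip.pause(.3)
a=manip.capture("top")[:,:,::-1];s=manip.capture("side")[:,:,::-1]
cv2.imwrite('pics/fin.png',np.vstack([np.hstack([cv2.resize(a[170:320,80:280],(400,300)),cv2.resize(a[220:370,400:600],(400,300))]),np.hstack([cv2.resize(s[110:260,150:350],(400,300)),cv2.resize(s[330:480,280:480],(400,300))])]))
print(manip.current_time_s())
E
```

```text
24.3083
```

View pics/fin.png

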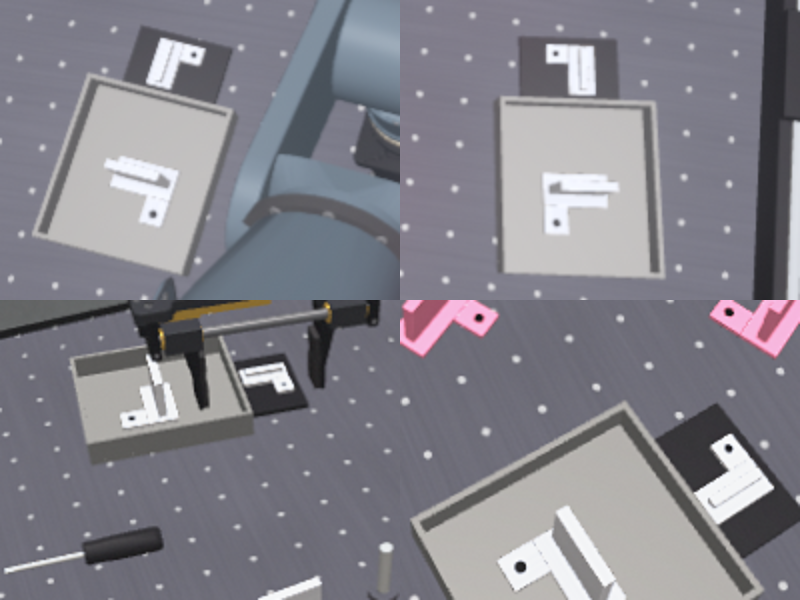

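Both brackets stand upright near the middle of their trays. At crop (145,190), looking right along the rib, the toe turns right, which matches that tray's sample. At crop (575,195), looking left, the toe turns left, which matches too.

```bash
python3 -c "
from bench import manip
print(manip.current_contact_force()); manip.sign_off()"
```

```text
[ 0.2166599  -1.24176457  0.53944882]
the job is handed in; nothing more can be done
```

I put the left-hand silver bracket in the tray with the left-hand sample, which is on the robot's right. The right-hand one went into the tray with the right-hand sample, on the robot's left. I handed the job in shortly after 24.3 s on the robot's clock; sign-off gave no verdict.

- **Setting down:** both grasps read a gap of about 9.9 mm on the 10 mm rib. Both brackets touched the tray floor at TCP z = 0.0288 m, against 0.029 m expected, before I released them.
- **Final check:** the last top and side pictures show both brackets upright near their tray centres, each matching its tray's sample. The gripper was clear of everything.
- **Loose ends:** the tray corner fits had residuals of up to 9 mm, small next to the ±80–90 mm tolerance. The last force reading was about 1.4 N with the arm in free space, which I put down to sensor drift and did not check. I judged the final poses by eye and did not measure them again.

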